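# Lock the blade guard onto the sloping slicer

### The job

Put the green blade guard on the white slicer: with its keyhole end uphill, slip the big hole of the keyhole over the headed steel stud until the guard lies on the sloping deck, then slide it down the slope until the stud is at the end of the narrow slot and the red lock button has popped fully up inside the big hole. Let go and leave the guard lying flat and straight on the deck, and do not disturb the spice jar, the onion or the tumbler.

Things in the scene. Friction and masses are not known exactly. Their poses are not given: they have to be found in the camera images.
- guard: Loose green blade guard, about 0.22 kg: flat plate 174 x 100 x 5 mm with a black grip bar standing on it. Origin at the centre of the plate's underside; x along the plate toward the keyhole end, z up toward the grip. Starts flat on the worktop, grip up. Laid right on the deck, its axes are parallel to the deck's, with origin z = 0 in the deck frame.
- guard_grip (a point): Grip point of the guard's bar, at x = -20, z = 29 mm in the guard frame, axes as the guard. The bar is 16 mm thick along guard x, 64 mm long along y, and spans z = 5 to 45 mm; its outer 10 mm at both ends are 18 mm thick up to z = 30 mm. Pinch it across guard x.
- guard_keyhole (a point): Centre of the keyhole's big hole on the guard's underside, at x = +45 mm in the guard frame, axes as the guard. The hole goes right through, is eight-sided and 26 mm across, and runs into a slot 10 mm wide toward +x that ends 28 mm from this point: at home the stud's axis is 25 mm from this point.
- deck: Sloping white deck of the fixed slicer, 270 x 130 mm, face 40 degrees from level, a steel blade flush in it; it bears the stud and the red button. Origin on the centre line at the lower edge of its top face, 22 mm above the worktop (top edge 196 mm); x straight up the slope, y to the left across it, z square off the face. Fixed food bags beside it stand up to about 0.2 m tall.
- rail_mid (a point): Middle of the dark rail on the deck's centre line, 200 mm up the face, axes as the deck. A clamped carriage holds a steel stud (neck 6 mm; head 18 mm across, 8 to 13 mm off the face, top rim chamfered) with its axis up to 30 mm above or below this point along deck x: unreported and different each time, so look or feel for it. It does not move under the forces of the job.
- lock_button (a joint): Red sprung button, 18 mm across, chamfered, on the carriage 25 mm downhill of the stud. At 0 it stands 7 mm off the face, at 0.007 m it is flush; 2 N starts it, about 5 N presses it flush. The guard holds it down while the stud is in the big hole or part way along the slot; it springs up into the big hole at the slot's end and keeps the guard there.
- jar: Bystander: upright spice jar with black cap, 41 mm diameter, 105 mm tall, origin at the centre of its base.
- onion: Bystander: brown onion, 68 mm diameter, 72 mm tall, origin at the centre of its base.
- tumbler: Bystander: clear glass tumbler, 79 mm diameter, 90 mm tall, origin at the centre of its base.

How it is judged (in metres and radians):
On the way:
1. the guard is down on the deck with the stud through its keyhole, its plate holding the red button down (value of joint lock_button above 0.003 m and z of guard in the frame of deck below 0.005 m and x of guard in the frame of deck above 0.116 m and angle between the z axis of guard and the z axis of deck, either way round below 0.12 rad and y of guard in the frame of deck between -0.012 and 0.012 m), for 0.1 s.
At the end, for the whole second after the job is handed in: Red button up (within 1.5 mm), guard flat on the deck (within 3 mm, parallel within 0.06 rad), straight (0.15 rad, 12 mm off centre), its origin 96 to 167 mm up the deck from the deck's origin, released and at rest (value of joint lock_button below 0.0015 m and z of guard in the frame of deck between -0.003 and 0.003 m and x of guard in the frame of deck between 0.096 and 0.167 m and y of guard in the frame of deck between -0.012 and 0.012 m and angle between the z axis of guard and the z axis of deck, either way round below 0.06 rad and angle between the x axis of guard and the x axis of deck, either way round below 0.15 rad and angle between guard's own z axis and vertical below 1 rad and linear speed of guard below 0.01 m/s); the robot touches nothing.
It fails at once if the spice jar is pushed more than 30 mm or tipped (distance of jar from where it was at the start of the episode above 0.03 m or angle between jar's own z axis and vertical above 0.5 rad).
It fails at once if the onion is pushed more than 30 mm (distance of onion from where it was at the start of the episode above 0.03 m).
It fails at once if the tumbler is pushed more than 30 mm or tipped (distance of tumbler from where it was at the start of the episode above 0.03 m or angle between tumbler's own z axis and vertical above 0.5 rad).
It also fails if it takes over 53 s, if anything falls off the work surface, if the arm or the gripper's body presses on something with over 40 N, if the wrist force passes 120 N, or if a joint passes its speed limit or range.

### The arm

A 6-joint arm with a two-finger parallel gripper is mounted at the origin on the work surface; the furniture and walls round the work are solid. World frame = base frame: x ahead of the robot, y to its left, z up, the work surface at z = 0. Lengths are in mm, angles in rad, forces in N, time in s.
With the tool pointing down it reaches from about 275 to 825 mm from the base axis. Payload 4.9 kg.
Tool frame: the origin (TCP) lies at the very end of the fingers, on their centre line; the grasp point (between the pads) lies 19 mm behind it; z points along the fingers, y is the line along which they close (so a half turn about z gives the same grasp; the last joint's range is limited). The gripper opens to 85 mm and grips with 20 to 120 N. Pads are 22 mm wide; open, the fingers measure 114 mm over their backs; the gripper's body (76 mm by 85 mm) begins 54 mm behind the grasp point. The pads swing forward as they close: fully open they stand 13 mm farther back than shut.
Start: joints at [-1.402, 0.326, -0.193, 1.052, 0, 1.437], TCP at [164.019, -524.992, 231.281] pointing down, gripper open.
Joint ranges: [-2.65, 2.65], [-0.97, 1.79], [-1.3, 1.35], [-1.93, 2.1], [-1.47, 1.37], [-3.14, 3.14]. Speed limits (rad/s): [2.57, 2.57, 3.14, 3.14, 3.14, 3.14].

### API

Orientations are given as [roll, pitch, yaw] about the fixed x, y, z axes, in that order (R = Rz(yaw) Ry(pitch) Rx(roll)).
In Python, from bench import bot, solve_ik, imaging gives the robot as it stands. Calls block until the motion is done:
- bot.move_ptp(position, orientation): joint-space move of the TCP to a pose.
- bot.movel(position, rot=None, max_speed=150, threshold=None): straight line of the TCP; rot=None keeps the orientation; max_speed is the mean speed in mm/s. With threshold (N) it stops when the force on the tool has changed by that much, and returns True; else False.
- bot.move_j(angles): joint-space move.
- bot.grip(opening, effort=None): opening from 0.0 (shut) to 1.0 (fully open); effort is the grip in N (None keeps the last); returns when the fingers have stopped.
- bot.dwell(seconds).
- solve_ik(position, orientation): joint angles nearest the present ones, or None.
- bot.get_state(): the state.
- imaging.capture(name): name is "scene" or "top" or "wrist"; returns the picture (420x560x3 uint8, blue, green, red); there is no depth.
- imaging.camera_model(name): a dict with "K" (3x3 intrinsics, pixels), "position" and "rotation" of the camera in the world. Camera axes: x right, y up, looking along -z (the intrinsics and any distortion apply to the point x, -y, -z); pixel columns grow to the right and rows downward; lengths in mm; the calibration is good to about 2 mm. A picture is of the moment at which its call begins: read the wrist's pose just before it. camera_model takes no time and is no camera call; for the wrist camera it gives the pose at the moment of the call.
A pose or a line that the arm cannot do raises bot.IKError and nothing moves.
- bot.sign_off(): hands the job in; it is judged then, once.
The state is a dict: "t": time; "qpos": joint angles; "joint_velocities": joint speeds; "effort": joint torques, N m; "tcp_pos": TCP position; "orientation": TCP orientation; "contact_force": force on the tool from outside, world axes, zero at the start; "wrist_torque": the same for the moment, N m; "opening": opening from 0.0 (shut) to 1.0 (fully open); "gripper_force": force on a finger pad.
Only numpy, scipy, OpenCV 4.12 (cv2) and the standard library are available. Lean on these libraries where they do the work, as an engineer would, in place of code of your own. Each camera call takes 0.05 s, during which the arm holds its last target. There are 200 camera calls.

## Working session

There is one attempt and no reset: what is moved stays moved. The work goes in short steps, each a Python script; the robot and the scene stay as the last script left them, time stands still between calls to the robot, and variables do not carry over. Pictures are saved under pics/ and viewed, at most 10 in all, crops included, and the job is handed in when it is done.

```bash
ls; mkdir -p pics; python3 - <<'E'
from bench import bot, solve_ik, imaging
import cv2,numpy as np
a=[imaging.capture(n) for n in("scene","top")]
for n,i in zip(("scene","top"),a):
    cv2.imwrite(f"pics/{n}0.png",i); m=imaging.camera_model(n); print(n,{k:np.round(v,4).tolist() if not isinstance(v,str) else v for k,v in m.items()})
s=bot.get_state();print(s['t'])
E
```

```text
pics
scene {'K': [[402.277, 0.0, 281.0902], [0.0, 402.277, 208.8109], [0.0, 0.0, 1.0]], 'position': [-107.1388, 942.173, 844.3433], 'rotation': [0.9571, 0.0087, -2.572]}
top {'K': [[455.9229, 0.0, 287.6658], [0.0, 455.9229, 214.0781], [0.0, 0.0, 1.0]], 'position': [298.8944, 97.801, 1357.4915], 'rotation': [0.1298, 0.0073, -1.599]}
0.1
```

View pics/scene0.png

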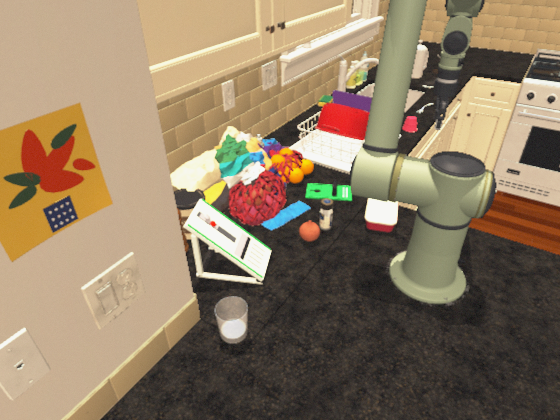

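View pics/top0.png

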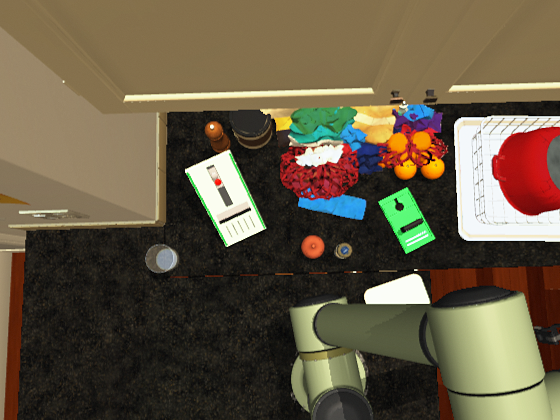

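The scene view shows the white sloping slicer at about (230,240), with the guard at about (330,192). In the top view the guard is centred at about (406,220), with the keyhole at (398,203) and the grip at (411,228). The deck runs from its top edge at about (207,160) to its lower edge at (247,238). I'll zoom in on both.

```bash
cat > h.py <<'E'
import numpy as np,cv2
from scipy.spatial.transform import Rotation as R
from bench import bot, solve_ik, imaging
def ray(m,uv):
    K=np.array(m['K']);d=np.linalg.inv(K)@[uv[0],uv[1],1]
    return np.array(m['position'],float),R.from_euler('xyz',m['rotation']).as_matrix()@[d[0],-d[1],-d[2]]
def onplane(m,uv,p0=(0,0,0),n=(0,0,1)):
    o,d=ray(m,uv);n=np.array(n,float);return o+d*((np.array(p0)-o)@n)/(d@n)
def proj(m,P):
    c=R.from_euler('xyz',m['rotation']).as_matrix().T@(np.array(P,float)-m['position'])
    p=np.array(m['K'])@[c[0],-c[1],-c[2]];return p[:2]/p[2]
E
python3 - <<'E'
from h import *
im=cv2.imread('pics/top0.png');m=imaging.camera_model('top')
print(type(m['rotation']),m.keys())
hsv=cv2.cvtColor(im,cv2.COLOR_BGR2HSV)
g=cv2.inRange(hsv,(45,120,80),(80,255,255))
for c in cv2.findContours(g,0,2)[0]:
    if cv2.contourArea(c)>60:
        r=cv2.minAreaRect(c);print('green',np.round(r[0]),np.round(r[1]),[np.round(onplane(m,p,(0,0,5))[:2]).tolist() for p in cv2.boxPoints(r)])
w=cv2.inRange(hsv,(0,0,170),(179,60,255))
for c in cv2.findContours(w,0,2)[0]:
    if cv2.contourArea(c)>800:
        r=cv2.minAreaRect(c);print('white',np.round(r[0]),np.round(cv2.boxPoints(r),1).tolist())
red=cv2.inRange(hsv[150:250,180:270],(0,150,100),(6,255,255)); y,x=np.nonzero(red);print('red',x.mean()+180,y.mean()+150,len(x))
a=cv2.resize(im[145:250,180:270],None,fx=5,fy=5,interpolation=2);b=cv2.resize(im[175:262,370:440],None,fx=5,fy=5,interpolation=2)
o=np.zeros((525,800,3),np.uint8);o[:525,:450]=a;o[:435,450:800]=b;cv2.imwrite('pics/z.png',o)
E
```

```text
<class 'numpy.ndarray'> dict_keys(['K', 'position', 'rotation'])
green [406. 220.] [60. 34.] [[506.0, -166.0], [553.0, -259.0], [391.0, -334.0], [346.0, -242.0]]
green [207. 209.] [82.  2.] [[610.0, 408.0], [613.0, 402.0], [391.0, 284.0], [388.0, 290.0]]
green [324. 120.] [26. 65.] [[800.0, 85.0], [809.0, -116.0], [727.0, -118.0], [718.0, 82.0]]
white [396. 288.] [[364.0, 274.0], [429.0, 274.0], [429.0, 303.0], [364.0, 303.0]]
white [224. 199.] [[183.8000030517578, 169.39999389648438], [228.60000610351562, 149.0], [264.8999938964844, 228.8000030517578], [220.10000610351562, 249.1999969482422]]
white [506. 178.] [[454.0, 116.0], [559.0, 116.0], [559.0, 241.0], [454.0, 241.0]]
red 217.4516129032258 181.58064516129033 31
```

View pics/z.png

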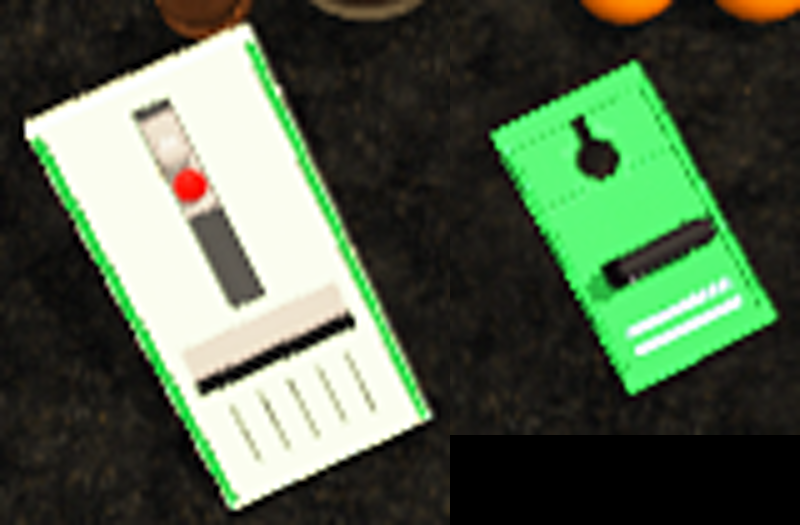

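The crop shows the deck corners at about (185,170), (229.6,150), (226.6,247) and (266.4,228.6). The red button is at (217.5,181.6), with the stud head just uphill at about (214,174). The guard's keyhole is at about (399.5,206) with the slot pointing up the picture, and the grip is at about (402,225).

```bash
python3 - <<'E'
from h import *
m=imaging.camera_model('top')
bl=onplane(m,(226.6,247),(0,0,22));br=onplane(m,(266.4,228.6),(0,0,22));tl=onplane(m,(185,170),(0,0,196));tr=onplane(m,(229.6,150),(0,0,196))
print(*[np.round(p) for p in(bl,br,tl,tr)],[np.linalg.norm(v).round() for v in(bl-br,tl-tr,tl-bl,tr-br)])
up=((tl+tr)-(bl+br))[:2];ac=((bl+tl)-(br+tr))[:2]
print('yaws',np.arctan2(up[1],up[0]),np.arctan2(-ac[0],ac[1]))
c=(bl+br+tl+tr)/4; y=np.arctan2(up[1],up[0])*.6+.4*np.arctan2(-ac[0],ac[1])
D=R.from_euler('ZY',[y,-np.radians(40)]).as_matrix(); c[2]=109
o=c-D@[135,0,0]; print('origin',o,'yaw',y)
for uv,h in(((217.5,181.6),7),((214.3,174.5),13)):
    p=onplane(m,uv,o+D[:,2]*h,D[:,2]);print(uv,D.T@(p-o))
gy=np.arctan2(75.5,161.5);G=R.from_euler('z',gy).as_matrix();gc=np.array([449,-250.2,0])
print('gyaw',gy,'px',proj(m,gc+G@[45,0,5]),proj(m,gc+G@[-20,0,45]))
for X in(1,-1):
    # tool: z=-n, y=X*guard x
    def rot(F): z=-F[:,2];yy=X*F[:,0];return R.from_matrix(np.c_[np.cross(yy,z),yy,z]).as_euler('xyz')
    print(X,'grasp',solve_ik(gc+G@[-20,0,10],rot(G)),'up',solve_ik(gc+G@[-20,0,250],rot(G)))
    for gx in(150,175):
        for gz in(0,60,100): print(gx,gz,solve_ik(o+D@[gx-20,0,10+gz],rot(D)))
np.savez('pose.npz',o=o,y=y,gc=gc,gy=gy)
E
```

```text
[381. 284.  22.] [432. 166.  22.] [574. 366. 196.] [624. 249. 196.] [np.float64(128.0), np.float64(127.0), np.float64(272.0), np.float64(272.0)]
yaws 0.4046714408089856 0.40561073240808276
origin [408.04619836 225.74734951  22.22367269] yaw 0.40504715744862446
(217.5, 181.6) [206.11473117   1.27785964   7.        ]
(214.3, 174.5) [ 2.31608838e+02 -4.55492462e-02  1.30000000e+01]
gyaw 0.4373048960703297 px [399.00986474 206.19238602] [413.01340833 224.04147266]
1 grasp [-0.68763757  0.5087781  -0.57869449  0.48332373  0.          0.44585386] up [-0.68763757  0.22590765 -0.28062963  1.06425905  0.          0.44585386]
150 0 [ 0.33026565  0.22297483 -1.09275017 -0.4416826   0.04804231  1.51346624]
150 60 [ 0.32122478  0.02941167 -1.11728998 -0.27230566  0.05384292  1.50652251]
150 100 [ 0.31386512 -0.10421215 -1.11744154 -0.1385157   0.05856297  1.50086682]
175 0 [ 0.3340636   0.2056379  -1.03228127 -0.36401325  0.04560485  1.51638202]
175 60 [ 0.3259736   0.02461014 -1.05502988 -0.20543479  0.05079639  1.51017029]
175 100 [ 0.31946309 -0.09862558 -1.05520747 -0.08211229  0.05497293  1.50516897]
-1 grasp [-0.68763757  0.5087781  -0.57869449  0.48332373  0.         -2.69573879] up [-0.68763757  0.22590765 -0.28062963  1.06425905  0.         -2.69573879]
150 0 [ 0.33026565  0.22297483 -1.09275017 -0.4416826   0.04804231 -1.62812641]
150 60 [ 0.32122478  0.02941167 -1.11728998 -0.27230566  0.05384292 -1.63507015]
150 100 [ 0.31386512 -0.10421215 -1.11744154 -0.1385157   0.05856297 -1.64072584]
175 0 [ 0.3340636   0.2056379  -1.03228127 -0.36401325  0.04560485 -1.62521063]
175 60 [ 0.3259736   0.02461014 -1.05502988 -0.20543479  0.05079639 -1.63142236]
175 100 [ 0.31946309 -0.09862558 -1.05520747 -0.08211229  0.05497293 -1.63642369]
```

```bash
cat >> h.py <<'E'
P=np.load('pose.npz');o=P['o'];D=R.from_euler('ZY',[float(P['y']),-np.radians(40)]).as_matrix()
gc=P['gc'];G=R.from_euler('z',float(P['gy'])).as_matrix()
def rot(F): z=-F[:,2];yy=F[:,0];return R.from_matrix(np.c_[np.cross(yy,z),yy,z]).as_euler('xyz')
def st():
    s=bot.get_state();print('t',round(s['t'],2),'tcp',np.round(s['tcp_pos'],1),'F',np.round(s['contact_force'],1),'op',round(s['opening'],3),'gf',np.round(s['gripper_force'],1));return s
E
python3 - <<'E'
from h import *
bot.move_ptp(gc+G@[-20,0,200],rot(G))
st();m=imaging.camera_model('wrist');im=imaging.capture('wrist');cv2.imwrite('pics/w1.png',im)
print(m)
g=cv2.inRange(cv2.cvtColor(im,cv2.COLOR_BGR2HSV),(45,120,80),(80,255,255))
c=max(cv2.findContours(g,0,2)[0],key=cv2.contourArea);r=cv2.minAreaRect(c)
b=[onplane(m,p,(0,0,5)) for p in cv2.boxPoints(r)];print(np.round([p[:2] for p in b],1).tolist(),np.mean(b,0))
print('expect keyhole',proj(m,gc+G@[45,0,5]),'grip top',proj(m,gc+G@[-20,0,45]))
E
```

```text
t 1.51 tcp [ 430.7 -259.5  200.1] F [-0.  -0.6 -1.3] op 1.002 gf 0.0
{'K': array([[325.08127576,   0.        , 283.46904257],
       [  0.        , 325.08127576, 211.05252983],
       [  0.        ,   0.        ,   1.        ]]), 'position': array([ 401.59230977, -195.10501981,  343.01369736]), 'rotation': array([-0.2847706 ,  0.00076758,  0.43450183])}
[[349.7, -241.9], [506.3, -169.2], [557.8, -258.2], [387.6, -337.3]] [ 450.34594417 -251.64306128    5.        ]
expect keyhole [344.9660565  184.63507822] grip top [283.51018479 193.44793863]
```

View pics/w1.png

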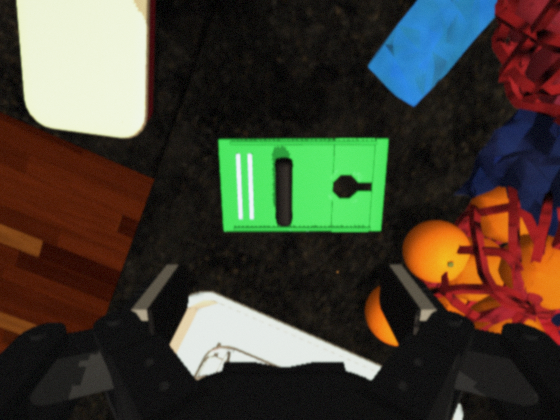

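The wrist view shows the keyhole at (345,187) and the bar top at (284.5,192). Both are within about 2 px of prediction, so I'll apply a small y correction of about -1.3 mm, grasp and transfer.

```bash
python3 - <<'E'
from h import *
gc=gc+G@[0,-1.3,0]
bot.movel(gc+G@[-20,0,40],rot(G),max_speed=200)
if bot.movel(gc+G@[-20,0,10.5],rot(G),max_speed=60,threshold=12): print('touch')
st();bot.grip(0.0,60);st()
bot.movel(gc+G@[-20,0,320],rot(G),max_speed=250);st()
print(solve_ik(o+D@[185-20,0,10+190],rot(D)))
bot.move_ptp(o+D@[185-20,0,10+190],rot(D));bot.dwell(.3);st()
bot.movel(o+D@[185-20,0,10+90],rot(D),max_speed=150);bot.dwell(.2);st()
m=imaging.camera_model('wrist');im=imaging.capture('wrist');cv2.imwrite('pics/w2.png',im)
print(m['position'],m['rotation'])
for p in([230,0,13],[205,0,7],[0,65,0],[0,-65,0],[270,-65,0],[270,65,0]):print(p,proj(m,o+D@p).round(1))
for p in([45,0,0],[45,0,5],[87,50,5],[87,-50,5]):print('g',p,proj(m,o+D@(np.array([185,0,90])+p)).round(1))
cv2.imwrite('pics/t2.png',cv2.resize(imaging.capture('top')[120:260,160:300],None,fx=4,fy=4))
E
```

```text
t 3.15 tcp [ 431.3 -259.7   10.2] F [-0.   0.4  0.1] op 1.002 gf 0.0
t 3.79 tcp [ 431.6 -260.1   10.8] F [-0.3 -0.1  2.5] op 0.178 gf 59.2
t 5.18 tcp [ 430.8 -259.3  318.6] F [-0.3 -0.3 -2.1] op 0.184 gf 58.7
[ 0.30303342 -0.35105268 -0.98848708  0.23779569  0.06550633  1.49253721]
t 7.24 tcp [406.5 224.5 281.5] F [-0.4 -0.  -2. ] op 0.179 gf 58.6
t 8.26 tcp [465.3 250.3 205.9] F [-0.4 -1.5 -2.2] op 0.176 gf 58.6
[353.72006782 279.24987271 315.3389472 ] [-0.28521084 -0.6993241   0.40604996]
[230, 0, 13] [369.  215.3]
[205, 0, 7] [334.1 213. ]
[0, 65, 0] [ 52.7 123.8]
[0, -65, 0] [ 83.6 285.2]
[270, -65, 0] [407.1 285.2]
[270, 65, 0] [426.5 124.1]
g [45, 0, 0] [407.1 259.4]
g [45, 0, 5] [410.8 263.6]
g [87, 50, 5] [515.1 163.2]
g [87, -50, 5] [478. 348.]
```

View pics/w2.png

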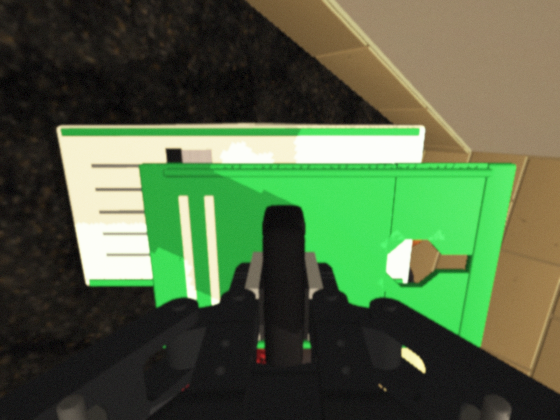

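The wrist view shows the guard held straight. Its uphill corner is at (515,163), as predicted, and the hole centre is about (412,260). The deck corners are within about 2 px of prediction, so I'll shift about 1.2 mm to -y, go close and look through the hole.

```bash
python3 - <<'E'
from h import *
bot.movel(o+D@[185-20,-1.2,10.8+19],rot(D),max_speed=120);bot.dwell(.3);s=st()
print('deck tcp',D.T@(s['tcp_pos']-o))
m=imaging.camera_model('wrist');im=imaging.capture('wrist')
cv2.imwrite('pics/w3.png',cv2.resize(im[210:310,340:480],None,fx=5,fy=5,interpolation=2))
for p in([230,0,13],[205,0,7]):print(p,proj(m,o+D@p).round(1))
for p in([45,0,0],[45,0,5]):print('g',p,proj(m,o+D@(np.array([185,-1.2,19])+p)).round(1))
E
```

```text
t 9.39 tcp [507.2 267.  151.9] F [-0.2  0.4 -1.6] op 0.179 gf 58.6
deck tcp [165.57194208  -1.17659837  30.29524376]
[230, 0, 13] [403.3 252.1]
[205, 0, 7] [354.  247.7]
g [45, 0, 0] [407.2 258.9]
g [45, 0, 5] [410.9 263.2]
```

View pics/w3.png

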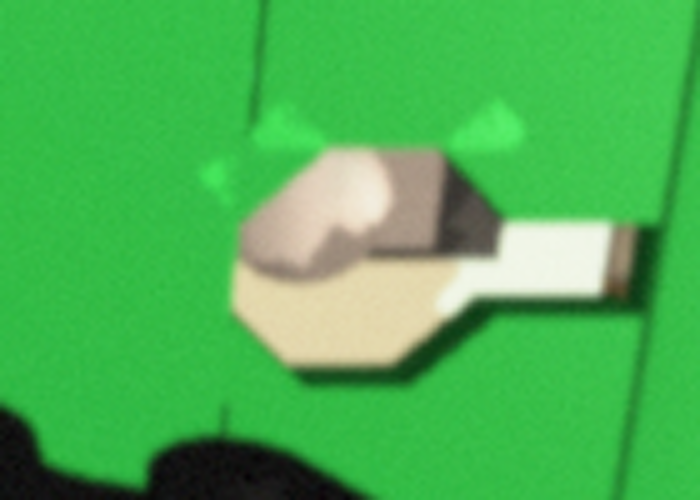

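Through the hole, the stud head centre is at about (402,251) against a predicted (403,252). The hole centre is about 3 px (1.7 mm) too far uphill, so I'll shift about -2 mm in x and descend with force guarding.

```bash
python3 - <<'E'
from h import *
def ds():
    s=st();print('  deck tcp',(D.T@(s['tcp_pos']-o)).round(1),'F deck',(D.T@s['contact_force']).round(1));return s
bot.movel(o+D@[163,-1.2,10.8+15],rot(D),max_speed=60);ds()
print(bot.movel(o+D@[163,-1.2,10.8-2],rot(D),max_speed=30,threshold=14));ds()
bot.dwell(.2);ds()
im=imaging.capture('wrist');cv2.imwrite('pics/w4.png',cv2.resize(im[190:330,330:530],None,fx=3.5,fy=3.5,interpolation=2))
E
```

```text
t 9.69 tcp [507.8 267.2 146.3] F [ 0.7  0.5 -1.6] op 0.178 gf 58.5
  deck tcp [162.5  -1.2  25.6] F deck [-0.4  0.2 -1.7]
True
t 10.2 tcp [517.1 271.2 135.5] F [-2.7 -1.5  4.4] op 0.18 gf 59.6
  deck tcp [163.3  -1.2  10.8] F deck [ 0.5 -0.3  5.4]
t 10.4 tcp [517.  271.2 135.4] F [-2.7 -0.8  5.5] op 0.182 gf 59.6
  deck tcp [163.2  -1.2  10.8] F deck [1.4 0.3 6. ]
```

View pics/w4.png

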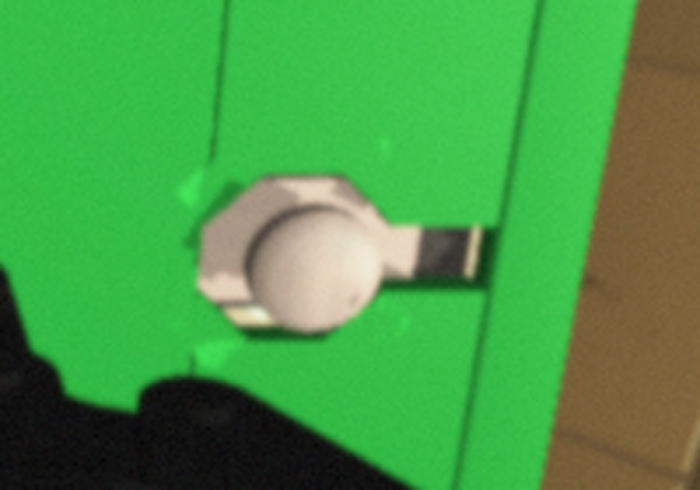

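The stud head stands proud inside the big hole at crop (315,268) and the guard is down on the deck (tcp z 10.8). I'll slide it downhill.

```bash
python3 - <<'E'
from h import *
def ds():
    s=st();print('  deck tcp',(D.T@(s['tcp_pos']-o)).round(1),'F deck',(D.T@s['contact_force']).round(1));return s
print(bot.movel(o+D@[163-20,-1.2,9.8],rot(D),max_speed=40,threshold=25));ds()
print(bot.movel(o+D@[163-30,-1.2,9.8],rot(D),max_speed=25,threshold=18));ds()
bot.dwell(.2);ds()
im=imaging.capture('wrist');cv2.imwrite('pics/w5.png',cv2.resize(im[190:330,330:530],None,fx=3.5,fy=3.5,interpolation=2))
E
```

```text
True
t 10.75 tcp [516.7 271.1 135.9] F [-6.3 -2.5 11.1] op 0.177 gf 60.6
  deck tcp [163.2  -1.2  11.4] F deck [ 1.9  0.2 12.9]
True
t 11.25 tcp [516.3 270.9 136.2] F [-6.4 -3.8 10.1] op 0.181 gf 60.5
  deck tcp [163.1  -1.2  12. ] F deck [ 0.9 -1.  12.5]
t 11.45 tcp [516.3 270.9 136.3] F [-5.6 -3.4  9. ] op 0.183 gf 60.4
  deck tcp [163.1  -1.2  12. ] F deck [ 0.9 -0.9 11.1]
```

View pics/w5.png

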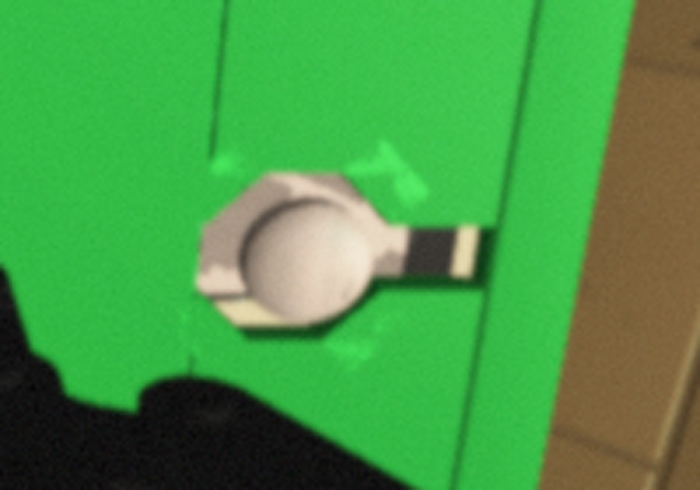

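The stud is still in the hole. The slide tripped the threshold immediately without moving, and the guard rose about 1 mm. After the parallax correction the stud sits about 1.3 mm to +y of the slot's centre line. I'll centre y and slide in small steps, watching the force.

```bash
python3 - <<'E'
from h import *
def ds():
    s=st();print('  deck tcp',(D.T@(s['tcp_pos']-o)).round(1),'F deck',(D.T@s['contact_force']).round(1),'M',(D.T@s['wrist_torque']).round(2));return s
for x,y,z in((163,-.6,11.2),(163,0,11),(161,0,11),(158,0,11),(155,0,11)):
    print((x,y,z),bot.movel(o+D@[x,y,z],rot(D),max_speed=25,threshold=35));s=ds()
    if np.linalg.norm(s['contact_force'])>30 or abs((D.T@(s['tcp_pos']-o))[0]-x)>2: break
E
```

```text
(163, -0.6, 11.2) False
t 11.75 tcp [517.1 271.6 135.9] F [-1.2 -1.4  2.2] op 0.18 gf 59.2
  deck tcp [163.7  -0.9  11.1] F deck [ 0.1 -0.8  2.8] M [-0.23  0.49 -0.09]
(163, 0, 11) False
t 12.0 tcp [517.1 271.7 135.8] F [-1.1 -5.2  4.6] op 0.178 gf 59.6
  deck tcp [163.7  -0.8  11. ] F deck [ 0.6 -4.3  5.5] M [-0.65  0.4  -0.09]
(161, 0, 11) False
t 12.25 tcp [516.3 271.7 135.4] F [-0.6 -3.3  5.6] op 0.178 gf 59.6
  deck tcp [162.9  -0.4  11.1] F deck [ 2.2 -2.7  5.5] M [-0.52  0.02 -0.03]
(158, 0, 11) False
t 12.52 tcp [514.3 271.5 133.8] F [-0.5 -1.   6.4] op 0.181 gf 59.5
  deck tcp [1.603e+02 1.000e-01 1.110e+01] F deck [ 3.5 -0.7  5.4] M [-0.16 -0.06 -0.05]
```

```bash
python3 - <<'E'
from h import *
def ds():
    s=st();print('  deck tcp',(D.T@(s['tcp_pos']-o)).round(1),'F deck',(D.T@s['contact_force']).round(1),'M',(D.T@s['wrist_torque']).round(2));return s
for x in(155,151,147,143,140,138,136,134,132):
    h=bot.movel(o+D@[x,0,11],rot(D),max_speed=30,threshold=35);s=ds();f=D.T@s['contact_force']
    if h or f[0]>18 or np.linalg.norm(f)>30 : print('stop',x,h);break
im=imaging.capture('wrist');cv2.imwrite('pics/w6.png',cv2.resize(im[190:330,330:530],None,fx=3.5,fy=3.5,interpolation=2))
E
```

```text
t 12.77 tcp [512.6 270.9 132.3] F [-0.3 -0.4  7.5] op 0.177 gf 59.7
  deck tcp [158.    0.3  11.1] F deck [ 4.5 -0.2  6. ] M [-0.08 -0.26  0.01]
t 13.05 tcp [509.8 269.8 129.9] F [-0.5 -1.6  6.3] op 0.181 gf 59.7
  deck tcp [154.1   0.4  11.2] F deck [ 3.2 -1.2  5.5] M [-0.06 -0.18 -0.02]
t 13.33 tcp [507.2 268.7 127.5] F [-1.3 -0.3  7.7] op 0.177 gf 59.8
  deck tcp [150.4   0.4  11.2] F deck [3.9 0.2 6.8] M [-0.02 -0.25  0.03]
t 13.62 tcp [504.6 267.6 125.2] F [-1.2 -0.9  8.4] op 0.175 gf 59.8
  deck tcp [146.8   0.4  11.2] F deck [ 4.3 -0.4  7.4] M [-0.06 -0.29  0.01]
t 13.87 tcp [499.1 265.3 119.8] F [-0.7 -0.5  0.1] op 0.178 gf 58.7
  deck tcp [138.8   0.5  10.9] F deck [-0.6 -0.1  0.6] M [0.02 0.65 0.04]
t 14.12 tcp [499.1 265.1 119.6] F [ 2.6  2.3 -0.7] op 0.177 gf 58.6
  deck tcp [138.5   0.3  10.8] F deck [ 2.   1.1 -2.7] M [0.21 0.33 0.12]
t 14.37 tcp [499.  265.  119.5] F [3.9 3.9 0.7] op 0.178 gf 58.6
  deck tcp [138.4   0.2  10.9] F deck [ 4.3  2.  -2.7] M [ 0.29 -0.02  0.09]
t 14.62 tcp [498.9 265.  119.6] F [4.3 4.2 4.7] op 0.175 gf 59.0
  deck tcp [138.4   0.2  11. ] F deck [ 7.3  2.1 -0. ] M [ 0.36 -0.34  0.04]
t 14.87 tcp [498.8 264.9 119.7] F [4.3 3.8 9.1] op 0.178 gf 59.3
  deck tcp [138.4   0.2  11.1] F deck [10.   1.8  3.4] M [ 0.37 -0.69  0.03]
```

View pics/w6.png

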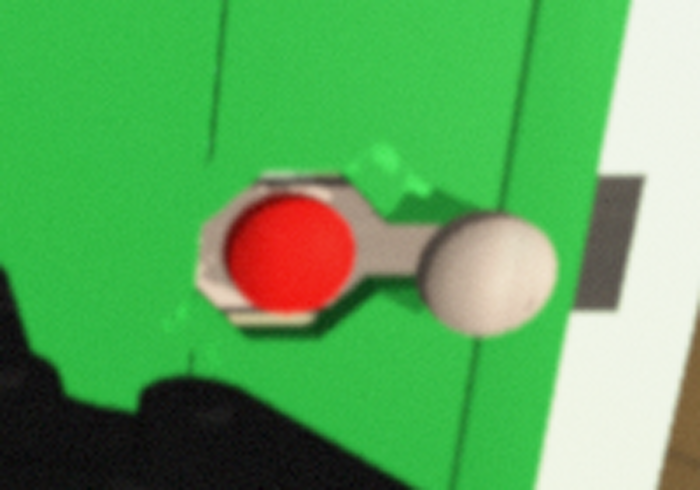

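The red button is up in the big hole at crop (290,252), and the stud is at the slot's end. I'll relax the load, open, retreat and check.

```bash
python3 - <<'E'
from h import *
bot.movel(o+D@[138.2,0.2,10.9],rot(D),max_speed=25);st()
bot.grip(0.7);st()
bot.movel(o+D@[138.2,0.2,150],rot(D),max_speed=120);bot.dwell(.3);st()
m=imaging.camera_model('wrist');im=imaging.capture('wrist');cv2.imwrite('pics/w7.png',im)
for p in([245,50,5],[245,-50,5],[71,50,5]):print(p,proj(m,o+D@p).round(1))
E
```

```text
t 15.32 tcp [499.1 264.9 119.6] F [1.  1.3 2.3] op 0.18 gf 59.0
t 15.81 tcp [498.6 264.8 119.1] F [-0.1  0.6 -0.8] op 0.7 gf 0.0
t 17.42 tcp [416.6 229.7 225.5] F [-0.2 -0.2 -0.4] op 0.7 gf 0.0
[245, 50, 5] [406.7 141.1]
[245, -50, 5] [395.5 248.3]
[71, 50, 5] [205.7 141. ]
```

View pics/w7.png

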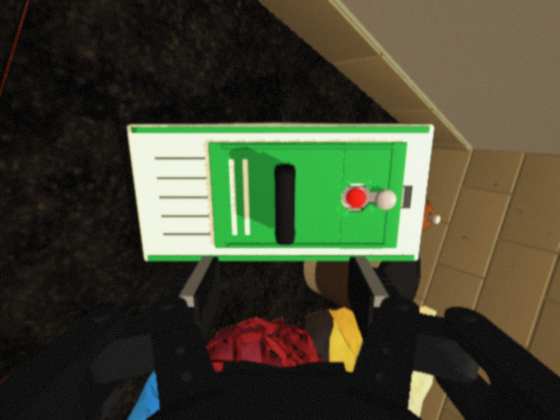

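The view shows the guard flat and straight on the deck. Its corners are at about (207,141) and (406,142), as predicted, with the button up at (356,198) and the gripper clear.

```bash
python3 -c "
from bench import bot
print(bot.sign_off())"
```

```text
the job is handed in; nothing more can be done
None
```

The guard is on the slicer, flat and straight, with the stud at the slot's end and the red button up in the big hole; I released it and handed the job in at about 17.5 s, and the sign-off returned no verdict.

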